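# Clock the bearing cover on the gear housing

### The job

On the bench, a three-eared bearing cover sits on the round gear housing. Turn that cover until the oil notch in its rim faces the tip of the raised arrow on the housing, then leave it there. Do not disturb the smaller two-eared spare cover lying on the bench.

Things in the scene. Friction and masses are not known exactly. Their poses are not given: they have to be found in the camera images.
- housing: Dark cast round gear housing, 240 mm across, 45 mm high, fixed to the bench. Origin: centre of its underside, on the cover's turning axis; z up. Its x axis runs outwards along a raised bright steel arrow, 65 to 130 mm from the axis, 6 mm high, its tip pointing inwards at the cover; a 50 mm wide spout carries it, out to 135 mm. All else on the top face is under 50 mm above the bench.
- cover: Grey metal cover on the housing; only turns, about z, either way, friction 0.22 N m (3 N at an ear), stays put. Origin on the axis, 45 mm above the bench; x to its notch. Sizes in mm: flange radius 58, 28 thick; hub radius 45, top 40 above origin. Three ears, 24 wide, reach 90 from the axis at 60, 180, 300 deg from the notch, 10 to 28 above origin; an ear pushed sideways at 80 mm turns it.
- cover_notch (a point): The middle of the mouth of the only notch in the cover's rim: on the cover's top edge, 58 mm from the axis, 28 mm above the cover's origin. The notch is about 24 mm wide, 13 mm deep and goes right through the flange.
- spare_cover: Loose spare cover lying flat on the bench, a bystander: the same grey metal, smaller, 90 mm in diameter and 22 mm high, also with one notch in its rim, but with only two ears, 136 mm across them. Origin: centre of its underside; z up, x towards its notch.

How it is judged:
At the end, for the whole second after the job is handed in: The notch of the housing's cover is on the arrow's side, its middle within 13 mm (about 13 degrees) to either side of the arrow's line; the cover is at rest; the spare cover lies within 20 mm of where it was (y of cover_notch in the frame of housing between -0.013 and 0.013 m and x of cover_notch in the frame of housing above 0.03 m and angular speed of cover below 0.05 rad/s and distance of spare_cover from where it was at the start of the episode below 0.02 m); the robot touches nothing.
It fails at once if the spare cover was moved more than 20 mm (distance of spare_cover from where it was at the start of the episode above 0.02 m).
It also fails if it takes over 48 s, if anything falls off the work surface, if the arm or the gripper's body presses on something with over 40 N, if the wrist force passes 120 N, or if a joint passes its speed limit or range.

### The arm

A 6-joint arm with a two-finger parallel gripper is mounted at the origin on the work surface. World frame = base frame: x ahead of the robot, y to its left, z up, the work surface at z = 0. Lengths are in m, angles in rad, forces in N, time in s.
With the tool pointing down it reaches from about 0.325 to 0.9 m from the base axis. Payload 6.1 kg.
Tool frame: the origin (TCP) lies at the centre of the arm's flange, where the gripper is bolted on; the fingertips stand 182 mm ahead of it and the grasp point (between the pads) lies 164 mm ahead of it (robot.grip_depth is the distance from the TCP to the grasp point, in m); z points along the fingers, y is the direction in which the jaws open and shut (so a half turn about z gives the same grasp; the last joint's range is limited). The gripper opens to 87 mm and grips with 3 to 60 N. Pads are 19 mm wide; open, the fingers measure 117 mm over their backs; the gripper's body (75 mm by 190 mm) begins 51 mm behind the grasp point.
Start: joints at [-1.451, 0.22, 1.526, -0, 1.395, -0.126], TCP at [0.152, -0.606, 0.405] pointing down, gripper open.
Joint ranges: [-2.98, 2.98], [-0.91, 2.08], [0.09, 2.57], [-1.24, 4.39], [0.2, 2.65], [-2.68, 2.68]. Speed limits (rad/s): [2.57, 2.57, 3.01, 3.14, 3.14, 3.14].

### API

Orientations are given as a 3x3 rotation matrix whose columns are the frame's x, y, z axes.
In Python, from station import robot gives the robot as it stands. The module is installed in compiled form; this text tells all that it offers.
- The arm moves only by the shell command python3 -m pendant 'ROWS'. ROWS is JSON, a list of rows, each an object of numbers: "tx", "ty", "tz": the shift along the tool's x, y, z in mm; "wx", "wy", "wz": the turn, a rotation vector about the tool's x, y, z in degrees; "hand": the gripper command: -1 is shut, 1 is fully open, values between are in proportion. In form: [{"tx": .., "ty": .., "tz": .., "wx": .., "wy": .., "wz": .., "hand": ..}, ...]. A call has 1 to 5 rows; each row is the pose to reach, as a shift and turn from the pose measured when the call began, along the tool's axes at that moment; what a row does not reach only later rows make up. A row lasts 1/10 s, in which the tool goes at most 50 mm and 8.59 degrees, less where a joint would pass 70% of its speed; a pose out of reach is approached as far as the arm can. A call with a gripper value outside its range is refused whole. The fingers move at their own pace and stop on an object; the grip force is fixed at half the most. Time passes only in rows, so rows that repeat a pose let the fingers close. It gives the time, the measured TCP pose, the force and the opening at its end, in the units of the state.
- robot.get_obs(): the state, without advancing time (a new reading comes with each control period).
- robot.read_camera(name): name is "scene" or "top"; returns the picture (384x512x3 uint8, blue, green, red); there is no depth.
- robot.camera_params(name): a dict with "mtx" (3x3 intrinsics, pixels), "k1" (the pictures are not rectified: a ray, as slopes to the right and down, at radius r is drawn at 1 + k1 r^2 times it, then the intrinsics apply), "rvec" (rotation vector, rad) and "tvec" (3), from world to camera coordinates, as OpenCV has them. Camera axes: x right, y down, z forward; pixel columns grow to the right and rows downward; lengths in m; the calibration is good to about 2 mm. A picture is of the moment at which its call begins. camera_params takes no time and is no camera call.
- robot.job_done(): hands the job in, once; it reports no verdict.
The state is a dict: "t": time; "joint_pos": joint angles; "joint_velocities": joint speeds; "joint_torque": joint torques, N m; "position": TCP position; "ee_rot": TCP orientation; "ft_force": force on the tool from outside, world axes, zero at the start; "wrist_torque": the same for the moment, N m; "finger_gap": opening from 0.0 (shut) to 1.0 (fully open).
Only numpy, scipy, OpenCV 4.12 (cv2) and the standard library are available. Lean on these libraries where they do the work, as an engineer would, in place of code of your own. Each camera call takes 0.05 s, during which the arm holds its last target. There are 200 camera calls.

## Working session

There is one attempt and no reset: what is moved stays moved. The work goes in short steps, Python scripts to look and compute and a shell command to move; the robot and the scene stay as the last step left them, time stands still between calls to the robot, and variables do not carry over. Pictures are saved under pics/ and viewed, about 8 in all and at most 12, crops included, and the job is handed in when it is done.

```bash
mkdir -p pics; python3 - <<'E'
from station import robot
import cv2,numpy as np
for n in("scene","top"):
    cv2.imwrite(f"pics/{n}0.png",robot.read_camera(n)); p=robot.camera_params(n); print(n,p)
o=robot.get_obs();print(o["t"],o["position"],o["ee_rot"],o["ft_force"])
E
```

```text
scene {'mtx': array([[353.15329734,   0.        , 256.04145293],
       [  0.        , 353.15329734, 192.00664939],
       [  0.        ,   0.        ,   1.        ]]), 'k1': -0.017231243547084923, 'rvec': array([ 2.12975576,  1.31614691, -0.45613132]), 'tvec': array([-0.24966861, -0.33334477,  1.01259807])}
top {'mtx': array([[380.31124365,   0.        , 252.66003556],
       [  0.        , 380.31124365, 191.1433095 ],
       [  0.        ,   0.        ,   1.        ]]), 'k1': -0.11871598533215764, 'rvec': array([ 2.16544756, -2.18591521,  0.14346734]), 'tvec': array([0.0050132 , 0.55647799, 0.67873831])}
0.1 [ 0.1520632  -0.60597174  0.40373361] [[ 9.69940773e-01  2.43341045e-01 -1.82653355e-04]
 [ 2.43340982e-01 -9.69939194e-01  1.76811555e-03]
 [ 2.53092437e-04 -1.75941441e-03 -9.99998420e-01]] [-0.10100569 -0.03645851  0.75645532]
```

View pics/top0.png

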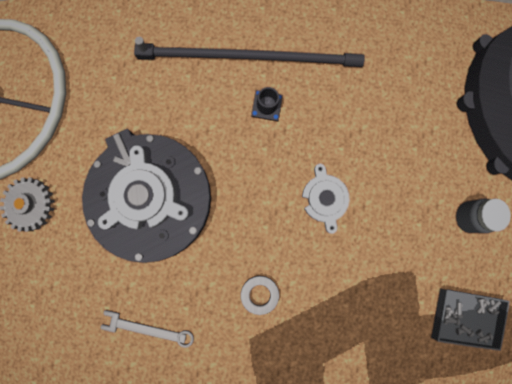

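View pics/scene0.png

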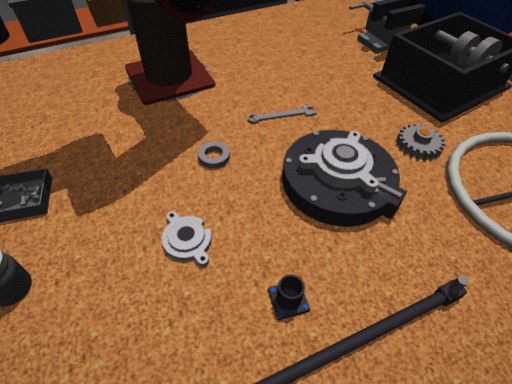

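```bash
cat > h.py <<'E'
import cv2,numpy as np
from station import robot
def ray(n,uv):
    p=robot.camera_params(n);K=p["mtx"];R=cv2.Rodrigues(p["rvec"])[0]
    d=np.array([p["k1"],0,0,0.])
    xy=cv2.undistortPoints(np.array(uv,float).reshape(-1,1,2),K,d)[:,0]
    return -R.T@p["tvec"],np.c_[xy,np.ones(len(xy))]@R
def w(n,uv,z):
    c,d=ray(n,uv);return c+d*((z-c[2])/d[:,2])[:,None]
def px(n,P):
    p=robot.camera_params(n);return cv2.projectPoints(np.array(P,float).reshape(-1,1,3),p["rvec"],p["tvec"],p["mtx"],np.array([p["k1"],0,0,0.]))[0][:,0]
def rect(n,img,z,c,half=.15,N=600):
    # top-down: right=+x, up=+y
    g=np.linspace(-half,half,N);X,Y=np.meshgrid(c[0]+g,c[1]-g)
    m=px(n,np.c_[X.ravel(),Y.ravel(),np.full(N*N,z)]).reshape(N,N,2).astype(np.float32)
    return cv2.remap(img,m,None,cv2.INTER_CUBIC)
E
python3 - <<'E'
from h import *
print(w("top",[(147,198)],.045),w("top",[(138,194)],.085))
print("spare",w("top",[(327,198)],.02))
print("cam",ray("top",[(0,0)])[0])
c=w("top",[(138,194)],.085)[0]
im=rect("top",cv2.imread("pics/top0.png"),.073,c)
for k in range(0,600,100): cv2.putText(im,str(k),(k,10),0,.35,(0,0,255));cv2.putText(im,str(k),(0,k+10),0,.35,(0,0,255))
cv2.imwrite("pics/r0.png",im)
E
```

```text
[[0.54387432 0.19347245 0.045     ]] [[0.54717909 0.19907579 0.085     ]]
spare [[ 0.54333665 -0.14200117  0.02      ]]
cam [0.47925562 0.01605313 0.73514279]
```

View pics/r0.png

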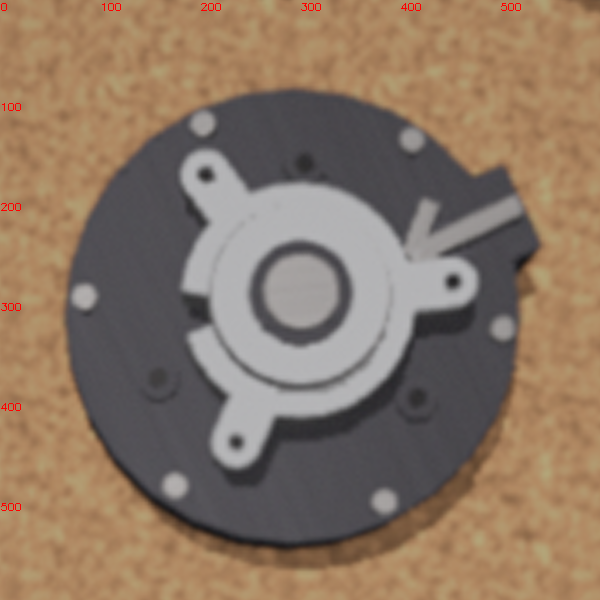

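The rectified crop (2 px/mm, plane z = 0.073) shows the cover centred at (300,300), which is world (0.547, 0.199). The ears are at 6°, 126° and 246°, the notch is at 186° (190,310), and the arrow lies at about 26° (405,260 to 515,205). I'll turn the cover about 160° clockwise by pushing the 246° ear with closed fingers, starting from about 278°.

```bash
R='{"tx":571,"ty":-605,"wz":14,"hand":-1}'; python3 -m pendant '[{"tx":571,"ty":-605,"wz":14,"hand":-1},{"tx":571,"ty":-605,"wz":14,"hand":-1},{"tx":571,"ty":-605,"wz":14,"hand":-1},{"tx":571,"ty":-605,"wz":14,"hand":-1},{"tx":571,"ty":-605,"wz":14,"hand":-1}]'
cat > s.py <<'E'
from h import *
import sys
o=robot.get_obs();t=np.array(eval(sys.argv[1]));R=o["ee_rot"]
print("t",round(o["t"],2),"pos",o["position"].round(4) if hasattr(o["position"],"round") else o["position"],"F",np.round(o["ft_force"],1),"gap",o["finger_gap"])
print("R",np.round(R,3).tolist())
for p in np.atleast_2d(t): print("mm",np.round(np.array(R).T@(p-np.array(o["position"]))*1000,1))
E
python3 s.py '[.559,.120,.405]'
```

```text
t 0.1 pos [ 0.1521 -0.606   0.4037] F [-0.1 -0.   0.8] gap 0.9986521307348845
R [[0.97, 0.243, -0.0], [0.243, -0.97, 0.002], [0.0, -0.002, -1.0]]
mm [ 5.714e+02 -6.051e+02 -1.000e-01]$[0]: bad value
```

```bash
python3 -m pendant '[{"tx":34,"ty":-36,"tz":0,"wx":0,"wy":0,"wz":7,"hand":-1},{"tx":69,"ty":-73,"tz":0,"wx":0,"wy":0,"wz":14,"hand":-1},{"tx":103,"ty":-109,"tz":0,"wx":0,"wy":0,"wz":14,"hand":-1},{"tx":137,"ty":-145,"tz":0,"wx":0,"wy":0,"wz":14,"hand":-1},{"tx":171,"ty":-181,"tz":0,"wx":0,"wy":0,"wz":14,"hand":-1}]'
python3 s.py '[.559,.120,.405]'
```

```text
t: 0.6
position: [0.2743, -0.3869, 0.4036]
ee_rot: [[1.0, 0.001, -0.0], [0.001, -1.0, 0.002], [-0.0, -0.002, -1.0]]
ft_force: [1.2, -0.2, 1.3]
finger_gap: 0.628
t 0.6 pos [ 0.2743 -0.3869  0.4036] F [ 1.2 -0.2  1.3] gap 0.6282229189286198
R [[1.0, 0.001, -0.0], [0.001, -1.0, 0.002], [-0.0, -0.002, -1.0]]
mm [ 2.851e+02 -5.066e+02 -3.000e-01]
```

```bash
python3 -m pendant '[{"tx":24,"ty":-43,"hand":-1},{"tx":48,"ty":-86,"hand":-1},{"tx":72,"ty":-129,"hand":-1},{"tx":96,"ty":-172,"hand":-1},{"tx":120,"ty":-215,"hand":-1}]' >/dev/null
python3 -m pendant '[{"tx":24,"ty":-43,"hand":-1},{"tx":48,"ty":-86,"hand":-1},{"tx":72,"ty":-129,"hand":-1},{"tx":96,"ty":-172,"hand":-1},{"tx":120,"ty":-215,"hand":-1}]' >/dev/null
python3 s.py '[.559,.120,.243]'
```

```text
t 0.6 pos [ 0.2743 -0.3869  0.4036] F [ 1.2 -0.2  1.3] gap 0.6282229189286198
R [[1.0, 0.001, -0.0], [0.001, -1.0, 0.002], [-0.0, -0.002, -1.0]]
mm [ 285.2 -506.2  161.7]$[0]: bad value
$[0]: bad value
```

```bash
python3 -m pendant '[{"tx":285,"ty":-506,"tz":0,"wx":0,"wy":0,"wz":0,"hand":-1},{"tx":285,"ty":-506,"tz":0,"wx":0,"wy":0,"wz":0,"hand":-1},{"tx":285,"ty":-506,"tz":0,"wx":0,"wy":0,"wz":0,"hand":-1},{"tx":285,"ty":-506,"tz":0,"wx":0,"wy":0,"wz":0,"hand":-1},{"tx":285,"ty":-506,"tz":0,"wx":0,"wy":0,"wz":0,"hand":-1}]'
python3 s.py '[.559,.120,.405]'
```

```text
t: 1.1
position: [0.3965, -0.1687, 0.4043]
ee_rot: [[1.0, 0.001, -0.0], [0.001, -1.0, 0.002], [-0.0, -0.002, -1.0]]
ft_force: [1.0, -0.6, -0.0]
finger_gap: 0.172
t 1.1 pos [ 0.3965 -0.1687  0.4043] F [ 1.  -0.6 -0. ] gap 0.17214633322493972
R [[1.0, 0.001, -0.0], [0.001, -1.0, 0.002], [-0.0, -0.002, -1.0]]
mm [ 1.627e+02 -2.886e+02 -1.000e-01]
```

```bash
python3 -m pendant '[{"tx":163,"ty":-288,"tz":0,"wx":0,"wy":0,"wz":0,"hand":-1},{"tx":163,"ty":-288,"tz":0,"wx":0,"wy":0,"wz":0,"hand":-1},{"tx":163,"ty":-288,"tz":0,"wx":0,"wy":0,"wz":0,"hand":-1},{"tx":163,"ty":-288,"tz":0,"wx":0,"wy":0,"wz":0,"hand":-1},{"tx":163,"ty":-288,"tz":0,"wx":0,"wy":0,"wz":0,"hand":-1}]' >/dev/null
python3 -m pendant '[{"tx":42,"ty":-73,"tz":0,"wx":0,"wy":0,"wz":0,"hand":-1},{"tx":42,"ty":-73,"tz":30,"wx":0,"wy":0,"wz":0,"hand":-1},{"tx":42,"ty":-73,"tz":70,"wx":0,"wy":0,"wz":0,"hand":-1},{"tx":42,"ty":-73,"tz":100,"wx":0,"wy":0,"wz":0,"hand":-1},{"tx":42,"ty":-73,"tz":100,"wx":0,"wy":0,"wz":0,"hand":-1}]'
python3 s.py '[.559,.120,.243]'; python3 - <<'E'
from h import *
cv2.imwrite("pics/b.png",cv2.resize(robot.read_camera("scene")[110:240,230:430],None,fx=3,fy=3))
E
```

```text
t: 2.1
position: [0.5586, 0.1228, 0.2987]
ee_rot: [[1.0, 0.002, -0.011], [0.002, -1.0, 0.001], [-0.011, -0.001, -1.0]]
ft_force: [-0.4, -0.0, -0.8]
finger_gap: 0.008
t 2.1 pos [0.5586 0.1228 0.2987] F [-0.4 -0.  -0.8] gap 0.008354847906441209
R [[1.0, 0.002, -0.011], [0.002, -1.0, 0.001], [-0.011, -0.001, -1.0]]
mm [ 1.   2.9 55.7]
```

View pics/b.png

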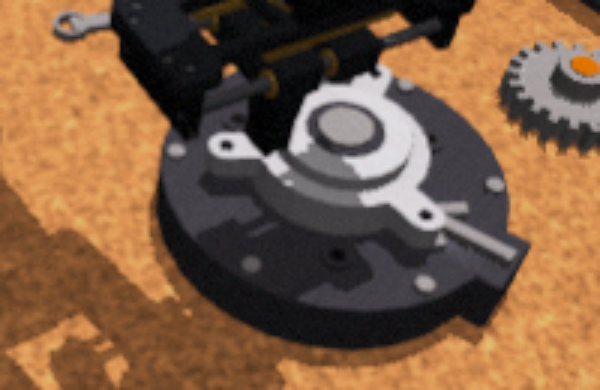

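The fingers are closed and hang at about (265,150), between the 246° ear (225,145) and the 6° ear (430,215), clear of both. I'll lower them to a tip height of about 61 mm.

```bash
python3 -m pendant '[{"tx":1,"ty":3,"tz":20,"wx":0,"wy":0.6,"wz":0,"hand":-1},{"tx":1,"ty":3,"tz":40,"wx":0,"wy":0.6,"wz":0,"hand":-1},{"tx":1,"ty":3,"tz":55,"wx":0,"wy":0.6,"wz":0,"hand":-1},{"tx":1,"ty":3,"tz":55,"wx":0,"wy":0.6,"wz":0,"hand":-1},{"tx":1,"ty":3,"tz":55,"wx":0,"wy":0.6,"wz":0,"hand":-1}]'
cat > arc.py <<'E'
import sys
from h import *
o=robot.get_obs();P=np.array(o["position"]);R=np.array(o["ee_rot"]);C=np.array([.547,.199,.243])
d=P-C;print("angle",np.degrees(np.arctan2(d[1],d[0]))%360,"r",np.hypot(*d[:2]),"z",P[2],"t",o["t"],"F",o["ft_force"])
for a in eval(sys.argv[1]):
    q=C+[.08*np.cos(np.radians(a)),.08*np.sin(np.radians(a)),0]; print(a,np.round(R.T@(q-P)*1000,0))
print(np.round(R,3).tolist())
E
python3 arc.py '[270,262,254,246,238]'
```

```text
t: 2.65
position: [0.561, 0.1196, 0.2483]
ee_rot: [[1.0, 0.001, 0.005], [0.001, -1.0, 0.002], [0.005, -0.002, -1.0]]
ft_force: [-0.2, -0.3, 0.7]
finger_gap: 0.008
angle 280.03687206605855 r 0.08059707379471083 z 0.24826255300012448 t 2.65 F [-0.22634258 -0.31559775  0.69679299]
270 [-14.   1.   5.]
262 [-25.  -0.   5.]
254 [-36.  -2.   5.]
246 [-47.  -6.   5.]
238 [-56. -12.   5.]
[[1.0, 0.001, 0.005], [0.001, -1.0, 0.002], [0.005, -0.002, -1.0]]
```

```bash
python3 -m pendant '[{"tx":-14,"ty":1,"tz":5,"wx":0,"wy":0,"wz":0,"hand":-1},{"tx":-25,"ty":0,"tz":5,"wx":0,"wy":0,"wz":0,"hand":-1},{"tx":-36,"ty":-2,"tz":5,"wx":0,"wy":0,"wz":0,"hand":-1},{"tx":-47,"ty":-6,"tz":5,"wx":0,"wy":0,"wz":0,"hand":-1},{"tx":-56,"ty":-12,"tz":5,"wx":0,"wy":0,"wz":0,"hand":-1}]'
python3 arc.py '[234,226,218,210,202]'
```

```text
t: 3.15
position: [0.505, 0.1318, 0.2442]
ee_rot: [[1.0, 0.001, 0.008], [0.001, -1.0, 0.002], [0.008, -0.002, -1.0]]
ft_force: [3.2, -0.6, 0.3]
finger_gap: 0.005
angle 237.9518909151078 r 0.07922907237217577 z 0.24420289257225078 t 3.15 F [ 3.18683112 -0.61342347  0.32722913]
234 [-5. -2.  1.]
226 [-14. -10.   1.]
218 [-21. -18.   1.]
210 [-27. -27.   1.]
202 [-32. -37.   1.]
[[1.0, 0.001, 0.008], [0.001, -1.0, 0.002], [0.008, -0.002, -1.0]]
```

Contact is made at about 3 N, as expected, so I'll carry on around the arc.

```bash
python3 -m pendant '[{"tx":-5,"ty":-2,"tz":1,"wx":0,"wy":0,"wz":0,"hand":-1},{"tx":-14,"ty":-10,"tz":1,"wx":0,"wy":0,"wz":0,"hand":-1},{"tx":-21,"ty":-18,"tz":1,"wx":0,"wy":0,"wz":0,"hand":-1},{"tx":-27,"ty":-27,"tz":1,"wx":0,"wy":0,"wz":0,"hand":-1},{"tx":-32,"ty":-37,"tz":1,"wx":0,"wy":0,"wz":0,"hand":-1}]'
python3 arc.py '[194,186,178,170,162]'
```

```text
t: 3.65
position: [0.4721, 0.1694, 0.2427]
ee_rot: [[1.0, 0.001, 0.007], [0.001, -1.0, 0.001], [0.007, -0.001, -1.0]]
ft_force: [2.0, -1.7, -0.3]
finger_gap: 0.004
angle 201.57454281210764 r 0.08052199119697022 z 0.24265027442854917 t 3.65 F [ 2.02387768 -1.69672743 -0.32801491]
194 [ -3. -10.  -0.]
186 [ -5. -21.  -0.]
178 [ -5. -32.  -0.]
170 [ -4. -44.  -0.]
162 [ -1. -54.  -0.]
[[1.0, 0.001, 0.007], [0.001, -1.0, 0.001], [0.007, -0.001, -1.0]]
```

```bash
python3 -m pendant '[{"tx":-3,"ty":-10,"tz":0,"wx":0,"wy":0,"wz":0,"hand":-1},{"tx":-5,"ty":-21,"tz":0,"wx":0,"wy":0,"wz":0,"hand":-1},{"tx":-5,"ty":-32,"tz":0,"wx":0,"wy":0,"wz":0,"hand":-1},{"tx":-4,"ty":-44,"tz":0,"wx":0,"wy":0,"wz":0,"hand":-1},{"tx":-1,"ty":-54,"tz":0,"wx":0,"wy":0,"wz":0,"hand":-1}]'
python3 arc.py '[154,146,138,130,122]'
```

```text
t: 4.15
position: [0.4707, 0.2244, 0.2422]
ee_rot: [[1.0, 0.001, 0.005], [0.001, -1.0, 0.001], [0.005, -0.001, -1.0]]
ft_force: [-0.1, -4.6, 0.1]
finger_gap: 0.004
angle 161.5986573695049 r 0.080376416407827 z 0.2422406055141423 t 4.15 F [-0.09276445 -4.57633309  0.10511922]
154 [  4. -10.  -1.]
146 [ 10. -19.  -1.]
138 [ 17. -28.  -1.]
130 [ 25. -36.  -1.]
122 [ 34. -42.  -1.]
[[1.0, 0.001, 0.005], [0.001, -1.0, 0.001], [0.005, -0.001, -1.0]]
```

```bash
python3 -m pendant '[{"tx":4,"ty":-10,"tz":-1,"wx":0,"wy":0,"wz":0,"hand":-1},{"tx":10,"ty":-19,"tz":-1,"wx":0,"wy":0,"wz":0,"hand":-1},{"tx":17,"ty":-28,"tz":-1,"wx":0,"wy":0,"wz":0,"hand":-1},{"tx":25,"ty":-36,"tz":-1,"wx":0,"wy":0,"wz":0,"hand":-1},{"tx":34,"ty":-42,"tz":-1,"wx":0,"wy":0,"wz":0,"hand":-1}]'
python3 arc.py '[119,116,113,110,107,104,101]'
python3 - <<'E'
from h import *
cv2.imwrite("pics/r1.png",rect("top",robot.read_camera("top"),.073,[.547,.199]))
E
```

```text
t: 4.65
position: [0.5051, 0.2673, 0.2432]
ee_rot: [[1.0, 0.001, 0.004], [0.001, -1.0, 0.001], [0.004, -0.001, -1.0]]
ft_force: [-2.5, -2.3, 0.3]
finger_gap: 0.005
angle 121.54852781629575 r 0.08009725106517467 z 0.2431754130416995 t 4.65 F [-2.4866609  -2.30762949  0.34435877]
119 [ 3. -2.  0.]
116 [ 7. -4.  0.]
113 [11. -5.  0.]
110 [15. -7.  0.]
107 [19. -8.  0.]
104 [23. -9.  0.]
101 [ 27. -10.   0.]
[[1.0, 0.001, 0.004], [0.001, -1.0, 0.001], [0.004, -0.001, -1.0]]
```

View pics/r1.png

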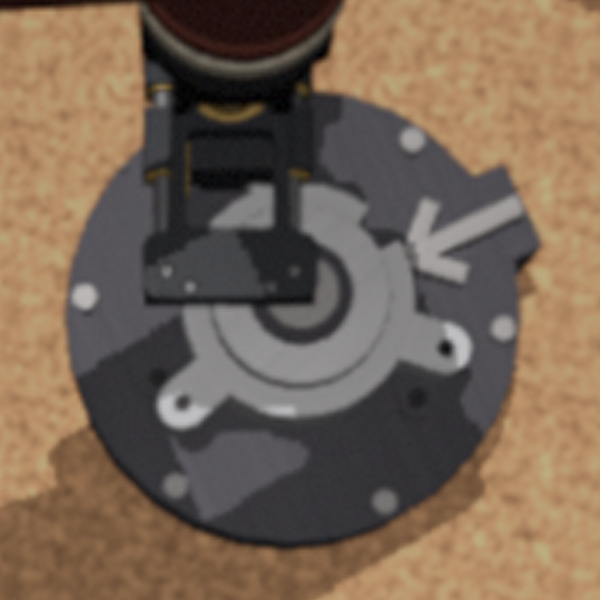

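The holes of the two visible ears are at (446,348) and (182,402), so the notch is at about 42°, visible at (385,230). The arrow is at about 26°, so 16° remain and the finger should go to about 105.5°.

```bash
python3 -m pendant '[{"tx":5,"ty":-3,"tz":0,"wx":0,"wy":0,"wz":0,"hand":-1},{"tx":11,"ty":-5,"tz":0,"wx":0,"wy":0,"wz":0,"hand":-1},{"tx":16,"ty":-7,"tz":0,"wx":0,"wy":0,"wz":0,"hand":-1},{"tx":21,"ty":-9,"tz":0,"wx":0,"wy":0,"wz":0,"hand":-1},{"tx":21,"ty":-9,"tz":0,"wx":0,"wy":0,"wz":0,"hand":-1}]'
python3 arc.py '[]'
python3 -m pendant '[{"tx":-8,"ty":1,"tz":0,"wx":0,"wy":0,"wz":0,"hand":-1},{"tx":-10,"ty":1,"tz":-20,"wx":0,"wy":0,"wz":0,"hand":-1},{"tx":-10,"ty":1,"tz":-60,"wx":0,"wy":0,"wz":0,"hand":-1},{"tx":-10,"ty":1,"tz":-100,"wx":0,"wy":0,"wz":0,"hand":-1},{"tx":-10,"ty":1,"tz":-140,"wx":0,"wy":0,"wz":0,"hand":-1}]'
python3 -m pendant '[{"tx":-30,"ty":30,"tz":0,"wx":0,"wy":0,"wz":0,"hand":-1},{"tx":-60,"ty":70,"tz":0,"wx":0,"wy":0,"wz":0,"hand":-1},{"tx":-60,"ty":120,"tz":0,"wx":0,"wy":0,"wz":0,"hand":-1},{"tx":-60,"ty":170,"tz":0,"wx":0,"wy":0,"wz":0,"hand":-1},{"tx":-60,"ty":220,"tz":0,"wx":0,"wy":0,"wz":0,"hand":-1}]'
python3 - <<'E'
from h import *
im=robot.read_camera("top");cv2.imwrite("pics/r2.png",rect("top",im,.073,[.547,.199]));cv2.imwrite("pics/top2.png",im)
E
```

```text
t: 5.2
position: [0.5281, 0.277, 0.244]
ee_rot: [[1.0, 0.001, 0.008], [0.001, -1.0, 0.003], [0.008, -0.003, -1.0]]
ft_force: [-0.8, 0.0, -1.1]
finger_gap: 0.005
angle 103.63603621612334 r 0.08029400439347409 z 0.24395885290107516 t 5.2 F [-0.75477881  0.03788068 -1.10307479]
[[1.0, 0.001, 0.008], [0.001, -1.0, 0.003], [0.008, -0.003, -1.0]]
t: 5.7
position: [0.5165, 0.2756, 0.3859]
ee_rot: [[1.0, 0.001, 0.009], [0.001, -1.0, 0.004], [0.009, -0.004, -1.0]]
ft_force: [0.5, -0.2, 0.4]
finger_gap: 0.004
t: 6.2
position: [0.4559, 0.0544, 0.3854]
ee_rot: [[1.0, 0.002, 0.013], [0.002, -1.0, 0.004], [0.013, -0.004, -1.0]]
ft_force: [1.8, 0.1, -0.3]
finger_gap: 0.007
```

View pics/r2.png

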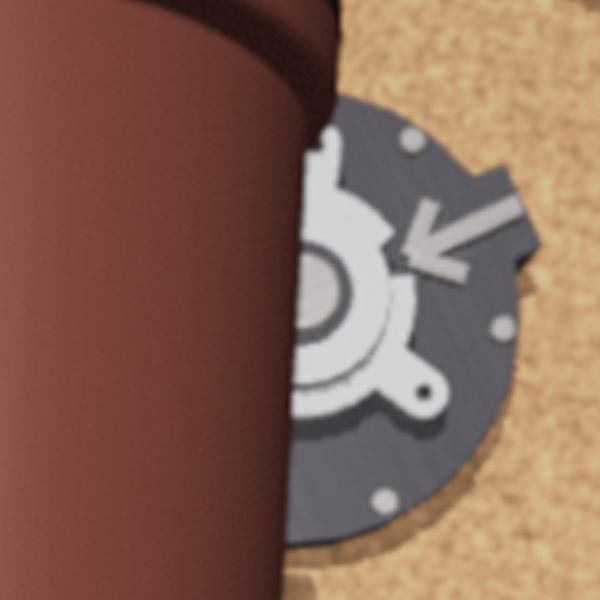

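The notch mouth runs from (392,234) to (414,278), which puts it at about 23°. The ear hole at (424,392) agrees, and the arrow is at 26°. That is about 3° (roughly 3 mm) off, well within tolerance. The arm is raised and clear, so I'll hand in.

```bash
python3 -c "
from h import *
cv2.imwrite('pics/s3.png',robot.read_camera('scene')) ; a=cv2.imread('pics/scene0.png')[205:270,155:215]; b=cv2.imread('pics/s3.png')
r=cv2.matchTemplate(b,a,cv2.TM_CCOEFF_NORMED); print(cv2.minMaxLoc(r))
o=robot.get_obs();print(o['t'],o['ft_force']);robot.job_done()"
```

```text
(-0.22865349054336548, 0.6659135222434998, (212, 52), (155, 205))
6.3 [ 0.18200263  1.03549706 -0.3429513 ]
the job is handed in; nothing more can be done
```

I turned the three-eared cover about 163° clockwise by pushing one ear with the closed fingers at about 3–5 N. I then lifted clear and handed the job in at about 6.3 s.

- **Notch:** in the last picture it is at about 23° and the arrow at about 26°, so it is roughly 3 mm off the arrow's line against the 13 mm allowed. The estimate from the one fully visible ear agrees, but the arm hid the left half of the cover in that picture.
- **Spare cover:** template matching in the scene camera found it at exactly its original pixel position. The match score was only 0.67, probably because of the arm's shadow. I never went near it at low height.
- **Robot:** at hand-in the tool was well above everything, with about 1 N read at the wrist, close to its free-air readings.
- **Not checked:** I did not measure whether the cover was at rest. I relied on its friction to hold it once the fingers left.
- **Refused commands:** four early move calls were refused as "bad value", seemingly because rows must list every key. Nothing moved in those calls.

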